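Walk the terracotta trough back against its batten

ROBOT

A 6-joint arm with a two-finger parallel gripper is mounted at the origin on the work surface. World frame = base frame: x ahead of the robot, y to its left, z up, the work surface at z = 0. Lengths are in m, angles in rad, forces in N, time in s.
With the tool pointing down it reaches from about 0.275 to 0.825 m from the base axis. Payload 4.9 kg.
Tool frame: the origin (TCP) lies midway between the tips of the shut fingers; the grasp point (between the pads) lies 19 mm behind it (bot.grip_depth is the distance from the TCP to the grasp point, in m); y points along the fingers, x is the direction in which the jaws open and shut, and the axes are right-handed (so a half turn about y gives the same grasp; the last joint's range is limited). The gripper opens to 85 mm and grips with 20 to 120 N. Pads are 22 mm wide; open, the fingers measure 114 mm over their backs; the gripper's body (76 mm by 85 mm) begins 54 mm behind the grasp point. The pads swing forward as they close: fully open they stand 13 mm farther back than shut.
Start: joints at [1.062, 0.326, -0.193, 1.052, 0, 1.437], TCP at [0.201, 0.512, 0.231] pointing down, gripper open.
Joint ranges: [-2.65, 2.65], [-0.97, 1.79], [-1.3, 1.35], [-1.93, 2.1], [-1.47, 1.37], [-3.14, 3.14]. Speed limits (rad/s): [2.57, 2.57, 3.14, 3.14, 3.14, 3.14].

INTERFACE

Orientations are given as a unit quaternion [w, x, y, z].
In Python, from cell import bot gives the robot as it stands. Calls block until the motion is done:
- bot.move_pose(position, orientation): joint-space move of the TCP to a pose.
- bot.move_linear(position, speed=0.15, rotation=None, until_force=None): straight line of the TCP; rotation=None keeps the orientation; speed is the mean speed in m/s. With until_force (N) it stops when the force on the tool has changed by that much, and returns True; else False.
- bot.goto_joints(angles): joint-space move.
- bot.set_gripper(opening, grasp_force=None): opening from 0.0 (shut) to 1.0 (fully open); grasp_force is the grip in N (None keeps the last); returns when the fingers have stopped.
- bot.wait(seconds).
- bot.solve_ik(position, orientation): joint angles nearest the present ones, or None.
- bot.camera(name): name is "scene" or "top"; returns the picture (420x560x3 uint8, red, green, blue); there is no depth.
- bot.calibration(name): a dict with "mtx" (3x3 intrinsics, pixels), "k1" (the pictures are not rectified: a ray, as slopes to the right and down, at radius r is drawn at 1 + k1 r^2 times it, then the intrinsics apply), "extrinsics" (4x4, takes a point from world to camera coordinates). Camera axes: x right, y down, z forward; pixel columns grow to the right and rows downward; lengths in m; the calibration is good to about 2 mm. A picture is of the moment at which its call begins. calibration takes no time and is no camera call.
A pose or a line that the arm cannot do raises bot.PlanningError and nothing moves.
- bot.close_job(): hands the job in, once; it reports no verdict.
Trained networks look in the newest picture that a camera, given by its name, has taken for a name from the list of things; names that differ only in an ending like _2 or _b are one class to them, and where a whole thing is asked for, a point or a joint stands for the part that bears it (a point fixed in the world has none). Each returns a list of dicts, best first, with "confidence" (0 to 1); they miss things now and then, are a little off and sometimes report something else, mostly with a low value. They report only what shows in the picture. A call takes as long as a camera call. They do not tell look-alikes from the thing itself.
- bot.search_frame(camera, thing): "bbox" ([left, top, width, height] in pixels, round what is visible of it).
Readings, each from a call of its own:
- bot.read_clock(): time.
- bot.read_joint_positions(): joint angles.
- bot.read_joint_vel(): joint speeds.
- bot.read_joint_efforts(): joint torques, N m.
- bot.read_position(): TCP position.
- bot.read_tool_rot(): TCP orientation.
- bot.read_ft_force(): force on the tool from outside, world axes, zero at the start.
- bot.read_moment(): the same for the moment, N m.
- bot.read_gripper_width(): opening from 0.0 (shut) to 1.0 (fully open).
Only numpy, scipy, OpenCV 4.12 (cv2) and the standard library are available. Lean on these libraries where they do the work, as an engineer would, in place of code of your own. Each camera call takes 0.05 s, during which the arm holds its last target. There are 200 camera calls.

TASK

The long terracotta trough is too heavy to lift, so walk it across the bench lid to the bamboo batten: push the left end of its near side a few centimetres ahead, then push the right end up level with it, and go on pushing the ends by turns until its far side stands against the batten along its whole length. Keep it flat on the bench, and leave the square pot and the tray where they are.

Things in the scene. Friction and masses are not known exactly. Their poses are not given: they have to be found in the camera images.
- trough: The thing to move: empty open rectangular terracotta planter, 100 mm (x) by 220 mm (y), 75 mm high, walls 10 mm, about 1.4 kg, loose. Origin at the centre of its underside; x points to its far side (towards the batten), y to its left end, z up. Starts 80 to 95 mm short of the batten, about parallel with it. Slides at up to about 20 N; pushed near one end it swings about the other.
- trough_left (a point): Point at the bottom of the trough's left end face (left as seen from the robot, +y), midway between near and far side: 110 mm along y from the trough's origin, so 50 mm short of its far side.
- trough_right (a point): The same point on the trough's right end face: 110 mm along -y from the trough's origin, 50 mm short of its far side.
- batten: Straight bamboo batten fixed to the bench beyond the trough: 30 mm (x) by 380 mm (y), 30 mm high. Origin at the centre of its underside; x points away from the robot, y to the left along it; its face towards the trough lies 15 mm along -x. When the trough stands flush, both its end points read x = -65 mm in this frame.
- square_pot: Bystander: open square terracotta pot, 110 by 110 mm, 85 mm high, standing well to one side of the trough. Origin at the centre of its underside. Leave it alone.
- tray: Bystander: bamboo tray 260 mm (x) by 190 mm (y), rim 22 mm high, on the other side of the trough, carrying a small green bottle (75 mm tall), a clear clip box and a steel scraper. Origin at the centre of its underside. Leave it alone.
There are look-alikes about, which are no part of the job. Leave any blue or yellow look-alike of the trough alone.

How it is judged:
By the outcome, as a careful person would: the job done as asked, in the order asked, and still so for the second after the job is handed in, with the robot touching nothing.
It also fails if it takes over 62 s, if anything falls off the work surface, if the arm or the gripper's body presses on something with over 40 N, if the wrist force passes 120 N, or if a joint passes its speed limit or range.

## Working session

There is one attempt and no reset: what is moved stays moved. The work goes in short steps, each a Python script; the robot and the scene stay as the last script left them, time stands still between calls to the robot, and variables do not carry over. Pictures are saved under pics/ and viewed, about 8 in all and at most 12, crops included, and the job is handed in when it is done.

```bash
mkdir -p pics; ls; python3 - <<'E'
from cell import bot
import cv2,numpy as np
for n in("top","scene"):
    cv2.imwrite(f"pics/{n}0.png",bot.camera(n)[:,:,::-1])
    c=bot.calibration(n);print(n,c["mtx"].tolist(),c["k1"],np.round(c["extrinsics"],4).tolist())
    for t in("trough","batten","square_pot","tray"):print(t,bot.search_frame(n,t))
print(bot.read_clock(),bot.read_tool_rot())
E
```

```text
pics
top [[519.420896937623, 0.0, 275.5717108986777], [0.0, 519.420896937623, 209.09839765553244], [0.0, 0.0, 1.0]] -0.2010760335923709 [[0.0191, -0.9998, -0.0019, -0.0215], [-0.9959, -0.0188, -0.088, 0.4947], [0.0879, 0.0036, -0.9961, 1.2904], [0.0, 0.0, 0.0, 1.0]]
trough [{'bbox': [107.6, 259.4, 52.7, 89.3], 'confidence': 0.98}, {'bbox': [191.3, 223.8, 92.8, 94.3], 'confidence': 0.95}, {'bbox': [310.6, 247.3, 95.8, 52.8], 'confidence': 0.67}, {'bbox': [199.9, 162.2, 89.8, 45.4], 'confidence': 0.61}]
batten [{'bbox': [172.0, 118.5, 141.2, 16.5], 'confidence': 0.57}]
square_pot [{'bbox': [408.8, 159.1, 63.8, 62.5], 'confidence': 0.57}]
tray [{'bbox': [59.6, 116.2, 76.4, 102.7], 'confidence': 0.97}]
scene [[435.4111931046637, 0.0, 281.82862104710085], [0.0, 435.4111931046637, 216.09309171937116], [0.0, 0.0, 1.0]] -0.09157219805972484 [[0.1048, 0.9945, 0.0085, -0.0504], [0.8618, -0.0865, -0.4997, -0.4243], [-0.4962, 0.0597, -0.8661, 1.5435], [0.0, 0.0, 0.0, 1.0]]
trough [{'bbox': [266.1, 200.9, 87.4, 52.9], 'confidence': 0.98}, {'bbox': [271.0, 126.0, 66.4, 80.3], 'confidence': 0.86}, {'bbox': [165.0, 152.4, 80.7, 42.3], 'confidence': 0.86}, {'bbox': [358.2, 100.1, 43.3, 74.4], 'confidence': 0.8}]
batten [{'bbox': [249.3, 268.5, 140.1, 24.8], 'confidence': 0.96}]
square_pot [{'bbox': [98.7, 205.0, 66.3, 64.1], 'confidence': 0.87}]
tray [{'bbox': [400.1, 189.6, 85.5, 86.3], 'confidence': 0.91}]
0.5 [-0.58438138  0.5844182   0.39804522 -0.39813789]
```

```bash
python3 - <<'E'
import cv2,numpy as np
a=cv2.imread("pics/top0.png");b=cv2.imread("pics/scene0.png")
c=cv2.resize(a[90:360,40:490],(800,480),interpolation=cv2.INTER_CUBIC);cv2.imwrite("pics/c0.png",c)
c=cv2.resize(b[80:320,80:500],(800,457),interpolation=cv2.INTER_CUBIC);cv2.imwrite("pics/c1.png",c)
E
```

```text
(no output)
```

View pics/c0.png

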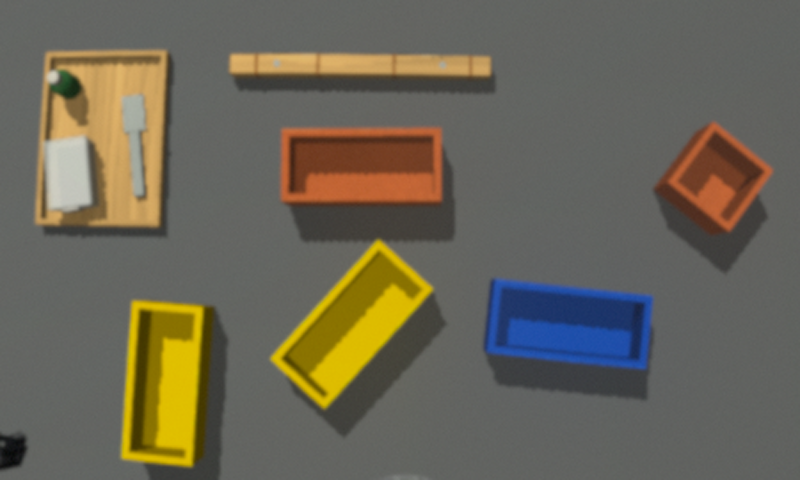

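View pics/c1.png

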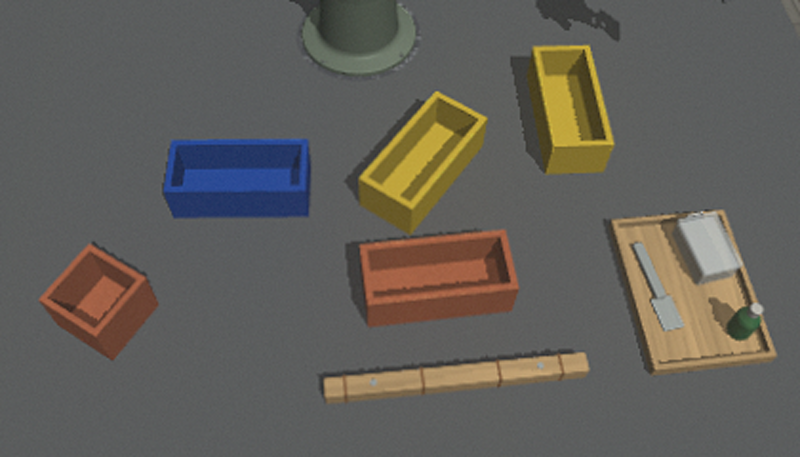

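The terracotta trough is at crop px (282–442, 128–203) in the top view. The batten is beyond it at (230–491, 53–77). A yellow look-alike's corner at (378, 240) is close behind the trough's middle, so I'll come down from above at the ends only. Next I fit poses.

```bash
cat > h.py <<'E'
from cell import bot
import cv2,numpy as np
from scipy.optimize import minimize
CAL={n:bot.calibration(n) for n in("top","scene")}
def proj(n,P):
    c=CAL[n];q=np.c_[P,np.ones(len(P))]@np.array(c["extrinsics"])[:3].T
    s=q[:,:2]/q[:,2:];s=s*(1+c["k1"]*(s**2).sum(1,keepdims=True))
    return s@np.array(c["mtx"])[:2,:2].T+np.array(c["mtx"])[:2,2]
def box(x,y,a,L,W,H):
    R=np.array([[np.cos(a),-np.sin(a)],[np.sin(a),np.cos(a)]])
    c=np.array([[i*L/2,j*W/2] for i in(-1,1) for j in(-1,1)])@R.T+[x,y]
    return np.vstack([np.c_[c,0*c[:,:1]],np.c_[c,0*c[:,:1]+H]])
def mask(img,kind,roi):
    h=cv2.cvtColor(img,cv2.COLOR_RGB2HSV)
    lo,hi=((3,110,40),(15,255,255)) if kind=="trough" else ((12,50,90),(23,190,255))
    m=cv2.inRange(h,lo,hi);k=np.zeros_like(m);cv2.fillConvexPoly(k,cv2.convexHull(roi.astype(np.int32)),255)
    m=cv2.morphologyEx(m&k,cv2.MORPH_CLOSE,np.ones((3,3),np.uint8))
    cs,_=cv2.findContours(m,cv2.RETR_EXTERNAL,cv2.CHAIN_APPROX_NONE)
    o=np.zeros_like(m);cv2.drawContours(o,[max(cs,key=cv2.contourArea)],-1,255,-1);return o
DIM={"trough":(.1,.22,.075),"batten":(.03,.38,.03)}
def fit(kind,g,cams=("top","scene"),save=None):
    """pose (x,y,yaw) by silhouette overlap; returns pose and IoU-like cost"""
    L,W,H=DIM[kind];M={}
    for n in cams:
        im=bot.camera(n)
        M[n]=cv2.GaussianBlur(mask(im,kind,proj(n,box(*g,L+.07,W+.08,H))),(5,5),0)/255.
        if save: cv2.imwrite(f"pics/{save}_{n}.png",im[:,:,::-1])
    def cost(p):
        s=0
        for n,m in M.items():
            r=np.zeros(m.shape,np.uint8)
            hull=cv2.convexHull(proj(n,box(p[0],p[1],p[2],L,W,H)).astype(np.float32))
            cv2.fillConvexPoly(r,np.round(hull*64).astype(np.int32),255,cv2.LINE_AA,6)
            s+=((cv2.GaussianBlur(r,(5,5),0)/255.-m)**2).sum()/m.sum()
        return s
    g=np.array(g)
    for st in(.01,.003):
        r=minimize(cost,g,method="Nelder-Mead",options=dict(initial_simplex=np.vstack([g,g+[st,0,0],g+[0,st,0],g+[0,0,st*6]]),xatol=1e-5,fatol=1e-6));g=r.x
    return g,r.fun
def ground(n,u,z):
    f=lambda p:((proj(n,np.array([[p[0],p[1],z]]))[0]-u)**2).sum()
    return minimize(f,[.5,0],method="Nelder-Mead",options=dict(xatol=1e-6,fatol=1e-8)).x
def inb(t,b):
    c,s=np.cos(b[2]),np.sin(b[2])
    R=np.array([[c,s],[-s,c]]);u=np.array([-np.sin(t[2]),np.cos(t[2])])*.11
    return [np.round(R@(t[:2]+k*u-b[:2])*1000,1).tolist() for k in(1,-1)]
E
python3 - <<'E'
from h import *
t0=ground("top",(244,183),.075);b0=ground("top",(242.6,127),.03);print(t0,b0)
b,e=fit("batten",[*b0,0]);print("batten",b,e)
for c in(("top",),("scene",),("top","scene")):
    b,e=fit("batten",[*b0,0],c);t,e2=fit("trough",[*t0,0],c);print(c,b,e,t,e2,inb(t,b))
E
```

```text
[0.55270234 0.06589144] [0.70376317 0.07636083]
batten [0.70896935 0.07855895 0.0041393 ] 0.1305241573083014
('top',) [0.71106085 0.0792681  0.00387077] 0.03528445061780219 [0.55542318 0.06887765 0.01795616] 0.0037450230392185833 [[-157.2, 100.2], [-154.1, -119.8]]
('scene',) [0.70562309 0.07896015 0.00396553] 0.03671374367148278 [0.55180353 0.06998164 0.016693  ] 0.015371151094487783 [[-155.3, 101.6], [-152.5, -118.4]]
('top', 'scene') [0.70892758 0.07852049 0.00413495] 0.1297080157124344 [0.55444358 0.06921042 0.02128845] 0.027454834250222743 [[-156.4, 101.3], [-152.6, -118.7]]
```

```bash
cat >> h.py <<'E'
from scipy.spatial.transform import Rotation as Rn
def quat(s):
    X=np.array([0,s,0.]);Y=np.array([0,0,-1.])
    x,y,z,w=Rn.from_matrix(np.c_[X,Y,np.cross(X,Y)]).as_quat();return [w,x,y,z]
Z=.03;HI=.12
def go(x,y):
    """from above down to behind the near face"""
    p=bot.read_position()
    if p[2]<HI-.01: bot.move_linear([p[0]-.012,p[1],p[2]],.1);bot.move_linear([p[0]-.012,p[1],HI],.2)
    bot.move_linear([x,y,HI],.2);bot.move_linear([x,y,Z],.15)
def push(x1,f=35,v=.05):
    p=bot.read_position();h=bot.move_linear([x1,p[1],Z],v,until_force=f)
    print("push",h,np.round(bot.read_position(),4),"F",np.round(bot.read_ft_force(),1),"t",bot.read_clock())
E
python3 - <<'E'
from h import *
bot.set_gripper(0.)
best=min((quat(s) for s in(1,-1)),key=lambda q:(lambda j:9 if j is None else np.abs(np.array(j)-bot.read_joint_positions()).max())(bot.solve_ik([.465,.155,HI],q)))
bot.move_pose([.465,.155,.14],best);print(best,bot.read_joint_positions(),bot.read_clock())
go(.465,.155)
print("contact",bot.move_linear([.51,.155,Z],.03,until_force=3),bot.read_position(),bot.read_ft_force())
x=bot.read_position()[0];push(x+.033)
b=[.7089,.0785,.0041]
for c in(("top",),("scene",)):
    t,e=fit("trough",[.565,.069,-.1],c,save="p1");print(c,t,e,inb(t,b))
E
```

```text
[np.float64(-0.5), np.float64(0.5), np.float64(0.5), np.float64(-0.5)] [ 1.72201512e-01  3.03011165e-01 -4.80604091e-01  7.86849828e-01
  3.11245851e-04  1.71297290e-01] 3.425
contact True [0.48699466 0.15497272 0.02951584] [ 0.06020127 -0.0083557  -0.2717861 ]
push False [0.5174 0.1553 0.0289] F [-3.9  2.5 -0.7] t 6.0917
('top',) [ 0.57470618  0.06033245 -0.1891124 ] 0.14020771673449253 [[-113.1, 90.3], [-155.4, -125.6]]
('scene',) [ 0.5701839   0.06695604 -0.14913379] 0.011379280496462531 [[-122.0, 97.7], [-155.6, -119.7]]
```

```bash
cat >> h.py <<'E'
B=np.array([.70562,.07896,.00397])  # batten, scene camera
def see(g,save=None):
    t,e=fit("trough",g,("scene",),save=save);l,r=inb(t,B)
    print("trough",np.round(t,4),round(e,3),"L",l,"R",r,"t",bot.read_clock());return t
def step(y,d,g,f=35):
    """feel the near face at y, push on by d, look"""
    a=g[2];fx=g[0]-.05/np.cos(a)-(y-g[1])*np.tan(a)
    go(fx-.035,y)
    h=bot.move_linear([fx+.01,y,Z],.03,until_force=3);x=bot.read_position()[0];print("contact",h,x,"face",fx)
    push(x+d,f);return see([g[0]+d/2,g[1],0])
E
python3 - <<'E'
from h import *
t=step(-.015,.033,[.5702,.067,-.149])
E
```

```text
contact True 0.49195032114250264 face 0.5073305665176542
push False [ 0.5228 -0.0149  0.0291] F [-5.1 -0.5 -0.5] t 10.4917
trough [0.5837 0.0678 0.0331] 0.014 L [-125.1, 99.3] R [-118.7, -120.6] t 10.5417
```

```bash
python3 - <<'E'
from h import *
t=step(.155,.032,[.5837,.0678,.0331])
l,r=inb(t,B)
t=step(-.015,np.clip((l[0]-r[0])/1000*.9+.001,.01,.035),t)
E
```

```text
contact True 0.5172185921814544 face 0.5307852226848231
push False [0.5468 0.1553 0.0289] F [-4.8  0.6  0. ] t 14.8333
trough [ 0.6003  0.0648 -0.1391] 0.012 L [-89.7, 95.1] R [-121.1, -122.6] t 14.8833
contact True 0.5236756381895019 face 0.538634519241096
push False [ 0.5517 -0.0147  0.0294] F [-5.2 -0.1 -2.4] t 19.1083
trough [0.613  0.066  0.0346] 0.013 L [-96.1, 97.4] R [-89.3, -122.5] t 19.1583
```

```bash
python3 - <<'E'
from h import *
t=step(.155,.022,[.613,.066,.0346])
l,r=inb(t,B)
t=step(-.015,np.clip((l[0]-r[0])/1000*.75,.005,.03),t,25)
E
```

```text
contact True 0.5462270866310992 face 0.5598894266300748
push False [0.5669 0.1549 0.0293] F [-4.9  1.3 -1.2] t 23.2333
trough [ 0.6228  0.0638 -0.0865] 0.013 L [-73.0, 94.7] R [-92.8, -124.4] t 23.2833
contact True 0.5507993049226291 face 0.5657618811489312
push False [ 0.5648 -0.0149  0.0294] F [-2.6  0.8 -1.1] t 27.2
trough [ 0.6292  0.0644 -0.0116] 0.016 L [-74.7, 95.8] R [-78.2, -124.2] t 27.25
```

```bash
python3 - <<'E'
from h import *
t=step(.155,.008,[.6292,.0644,-.0116],18)
t=step(-.015,.022,t,18)
t=step(.155,.012,t,18)
E
```

```text
contact True 0.5662041823947892 face 0.5802476429529779
push False [0.5731 0.155  0.0293] F [-3.6  0.9 -1.9] t 31.0333
trough [ 0.6309  0.0642 -0.0336] 0.03 L [-70.6, 95.5] R [-78.9, -124.3] t 31.0833
contact True 0.5642896367477175 face 0.578253504248915
push True [ 0.5742 -0.015   0.028 ] F [-0.4 -0.2  0.9] t 34.9333
trough [0.6333 0.0655 0.0274] 0.057 L [-75.0, 96.8] R [-69.8, -123.1] t 34.9833
contact True 0.5725064194501827 face 0.5808064100467388
push True [0.5734 0.1549 0.0282] F [-0.7 -0.1 -1.3] t 38.7667
trough [ 0.6336  0.0652 -0.003 ] 0.06 L [-71.4, 96.5] R [-72.9, -123.5] t 38.8167
```

```bash
python3 - <<'E'
from h import *
p=bot.read_position();bot.move_linear([p[0]-.02,p[1],p[2]],.1);bot.move_linear([p[0]-.02,p[1],.15],.2);bot.move_linear([.35,.3,.2],.3)
print(bot.read_clock())
a=bot.camera("top");s=bot.camera("scene");cv2.imwrite("pics/f_top.png",a[:,:,::-1]);cv2.imwrite("pics/f_sc.png",s[:,:,::-1])
c=np.vstack([cv2.resize(a[105:190,160:325],(582,300),interpolation=cv2.INTER_CUBIC),cv2.resize(s[205:305,230:400],(582,300),interpolation=cv2.INTER_CUBIC)])
cv2.imwrite("pics/f.png",c[:,:,::-1])
t,e=fit("trough",[.633,.066,0],("top",));print(t,e,inb(t,[.71106,.07927,.00387]))
E
```

```text
40.925
[6.43202947e-01 6.39602495e-02 3.46956182e-04] 0.0063627492495583 [[-67.5, 95.0], [-68.3, -125.0]]
```

View pics/f.png

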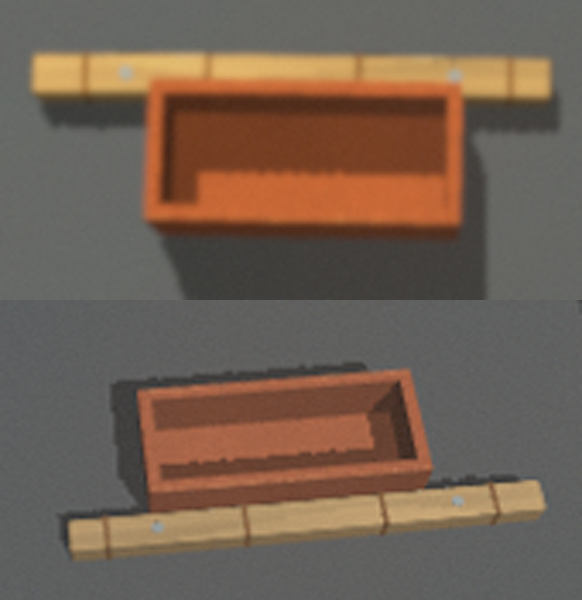

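The view shows no gap at either end; top view px ≈ (150–465, 85–235). I'll check the seating with one firmer, force-limited press at each end.

```bash
python3 - <<'E'
from h import *
for y in(-.015,.155):
    p=bot.read_position()
    if p[2]<.1: bot.move_linear([p[0]-.012,p[1],HI],.2)
    bot.move_linear([.56,y,HI],.3);bot.move_linear([.56,y,Z],.15)
    for f in(4,28):
        h=bot.move_linear([.582,y,Z],.02 if f==28 else .03,until_force=f);print(y,f,h,np.round(bot.read_position(),4),bot.read_clock())
p=bot.read_position();bot.move_linear([p[0]-.02,p[1],p[2]],.1);bot.move_linear([p[0]-.02,p[1],.15],.2);bot.move_linear([.42,.25,.18],.3)
print(bot.read_clock())
t,e=fit("trough",[.643,.064,0],("top",),save="g");print(t,e,inb(t,[.71106,.07927,.00387]))
s=bot.camera("scene");c=cv2.resize(s[205:305,230:400],(782,460),interpolation=cv2.INTER_CUBIC);cv2.imwrite("pics/g.png",c[:,:,::-1])
E
```

```text
-0.015 4 True [ 0.574  -0.0151  0.0298] 43.7917
-0.015 28 False [ 0.5739 -0.0145  0.0283] 44.3833
0.155 4 True [0.5734 0.155  0.0298] 46.975
0.155 28 False [0.5732 0.1549 0.0284] 47.5917
49.5
[0.64388469 0.06392741 0.01022164] 0.006308329808518065 [[-67.9, 94.9], [-66.5, -125.1]]
```

View pics/g.png

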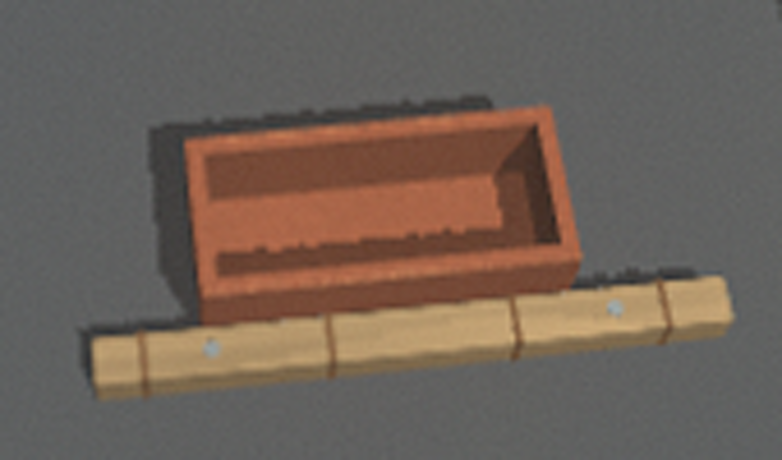

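At both ends the tip stalled in place (0.5739 and 0.5732 m) although commanded 8 mm further. The trough is therefore seated on the batten, and no gap shows in the picture.

```bash
python3 -c "
from cell import bot
bot.close_job()"
```

```text
the job is handed in; nothing more can be done
```

I walked the trough about 88 mm across the lid, pushing its ends by turns (left first, about 3 cm at a time) with the shut fingers, until it stood against the batten. The job was handed in at about 50 s, with the arm retracted and touching nothing.

**Seating:** A final force-limited press at each end was blocked: the tip stayed put although commanded 8 mm further. The 0.7 mm difference between the two tip positions matches the batten's measured yaw. The scene picture shows no gap along the joint.

**Disagreements:**
- The last top-camera fit puts the ends at x = −67.9 mm (left) and −66.5 mm (right), against a nominal −65. That is about the calibration error of 2 mm.
- Close to the batten the scene-camera fit read about −72 mm. The batten then hid the trough's lower edge and the fit got worse, so I did not rely on it.

**Bystanders:** I lifted the tool clear to change ends and never took it to the square pot or the tray. I did not measure the bystanders or the look-alikes again at the end.

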